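# Put the card reader on its charging dock

## Robot

A 6-joint arm with a two-finger parallel gripper is mounted at the origin on a cart in front of the work surface, level with it; the furniture and walls round the work are solid. World frame = base frame: x ahead of the robot, y to its left, z up, the work surface at z = 0. Lengths are in m, angles in rad, forces in N, time in s.
With the tool pointing down it reaches from about 0.25 to 0.725 m from the base axis. Payload 4 kg.
Tool frame: the origin (TCP) lies midway between the tips of the shut fingers; the grasp point (between the pads) lies 19 mm behind it (bot.grip_point_offset is the distance from the TCP to the grasp point, in m); z points along the fingers, y is the line along which they close (so a half turn about z gives the same grasp; the last joint's range is limited). The gripper opens to 85 mm and grips with 20 to 120 N. Pads are 22 mm wide; open, the fingers measure 114 mm over their backs; the gripper's body (76 mm by 85 mm) begins 54 mm behind the grasp point. The pads swing forward as they close: fully open they stand 13 mm farther back than shut.
Start: joints at [-1.263, 0.241, 0.005, 1.335, 0, 1.571], TCP at [0.151, -0.477, 0.231] pointing down, gripper open.
Joint ranges: [-2.72, 2.72], [-1.05, 1.87], [-1.09, 1.28], [-1.99, 2.15], [-1.42, 1.44], [-3.14, 3.14]. Speed limits (rad/s): [2.79, 2.79, 3.14, 3.14, 3.14, 3.14].

## Interface

Orientations are given as a unit quaternion [x, y, z, w].
In Python, from workcell import bot gives the robot as it stands.
- The arm moves only by the tool step_arm, never from a script. Its argument "targets" is text: rows parted by semicolons, each of 7 numbers parted by spaces: the opening, from -1 (shut) to 1 (fully open), so that 0 is half open, then the shift along the world's x, y, z normalised to -1 to 1, where 1 is 0.5 m, then the turn, a rotation vector about the world's x, y, z normalised to -1 to 1, where 1 is pi/4 rad. In form: gripper x y z wx wy wz; .... A call has 1 to 10 rows; each row is the pose to reach, as a shift and turn from the pose commanded when the call began; what a row does not reach only later rows make up. A row lasts 1/12 s, in which the tool goes at most 41.7 mm and 7.16 degrees, less where a joint would pass 70% of its speed; a pose out of reach is approached as far as the arm can. A call with a number of a shift or a turn outside -1 to 1 is refused whole. A call with a gripper value outside its range is refused whole. The fingers move at their own pace and stop on an object; the grip force is fixed at half the most. Time passes only in rows, so rows that repeat a pose let the fingers close. It gives the time, the measured TCP pose, the force, the opening and the grip force at its end, in the units of the state.
- bot.get_obs(): the state, without advancing time (a new reading comes with each control period).
- bot.camera(name): name is "scene" or "top" or "wrist"; returns the picture (400x640x3 uint8, red, green, blue); there is no depth.
- bot.camera_info(name): a dict with "vertical_fov" (degrees; the focal length in pixels is half the picture's height over the tangent of half this angle, whatever the lens; pixels are square), "cx", "cy" (the principal point, pixels), "D" ([k1, k2, p1, p2, k3] as OpenCV has them; the pictures are not rectified), "pose" (4x4, takes a point from camera to world coordinates). Camera axes: x right, y up, looking along -z (the intrinsics and any distortion apply to the point x, -y, -z); pixel columns grow to the right and rows downward; lengths in m; the calibration is good to about 2 mm. A picture is of the moment at which its call begins: read the wrist's pose just before it. camera_info takes no time and is no camera call; for the wrist camera it gives the pose at the moment of the call.
- bot.job_done(): hands the job in; it is judged then, once.
The state is a dict: "clock": time; "joint_pos": joint angles; "joint_vel": joint speeds; "tau": joint torques, N m; "eef_pos": TCP position; "tool_rot": TCP orientation; "ft_force": force on the tool from outside, world axes, zero at the start; "ft_torque": the same for the moment, N m; "grip_width": finger opening in m; "grasp_force": force on a finger pad.
Only numpy, scipy, OpenCV 4.12 (cv2) and the standard library are available. Lean on these libraries where they do the work, as an engineer would, in place of code of your own. Each camera call takes 0.05 s, during which the arm holds its last target. There are 200 camera calls.

## Task

Put the counter's card reader on charge: first take the business-card holder off the charging dock and stand it upright on bare table top. Then draw the reader out of its organiser bay by the head that sticks out, lay it keypad up on the dock's runway and let go, take it again by its keypad end and slide it head first under the hood until it drops flat into the shallow pocket behind the step. Leave the other goods where they are.

Things in the scene. Friction and masses are not known exactly. Their poses are not given: they have to be found in the camera images.
- dock_pocket (a point): Middle of the charging dock's pocket, on the pocket floor, 14 mm above the table. x = slide direction (open runway to hood), z up. Floor from x = -74 to +74 mm; as far as x = -12 it is only 46 mm wide with open sides, so fingers pass down beside a reader. The floor ends at a stop at x = +74. A seated reader has its middle within 2 mm of x = 0, y = 0 and 9 mm above this point.
- dock_runway (a point): Middle of the dock's runway, on its top, 20 mm above the table; axes as dock_pocket, 117 mm before it (-x). A bar 86 mm long, 46 mm wide, open at both sides and behind. At its hood end (+43 mm) a 6 mm step leads down into the pocket. A reader laid with its middle over x = 0 to +30 mm here lies flat and stays.
- dock_hood (a point): Middle of the front edge of the dock's light grey hood, at its underside, 42 mm above the table; 32 mm after dock_pocket in x, same axes. The hood runs 52 mm on from here, its top 49 mm above the table. Side cheeks 67 mm apart inside, 92 mm outside, 38 mm high, reach 44 mm back from here (-x), then flare to 84 mm inside, 98 mm outside, ending 60 mm back.
- dock: Mid grey charging dock with light grey hood, fixed to the table, 246 mm long over all, 92 mm wide, 49 mm high. The open table top round it spans about x = 0.36 to 0.72 m, y = -0.46 to +0.44 m in the world frame. Origin on the table under the middle of the pocket; axes as dock_pocket.
- reader_mid (a point): Centre of the card reader: a flat charcoal block with a thin blue seam, 144 x 62 x 18 mm, 0.2 to 0.4 kg. x towards its head (black panel with four green dots), z out of its keypad face. At the start it lies keypad up in one of the two organiser bays, its underside 5 mm above the table, tail inward, its head sticking out of the mouth by about 49 mm.
- reader_head (a point): Middle of the reader's head end face, half-way up (72 mm from its centre along +x).
- reader_tail (a point): Middle of the reader's tail end face (keypad end, with a card slot), half-way up (72 mm from its centre along -x).
- reader: The same reader; origin at the centre of its underside, axes as reader_mid.
- organiser: Light wooden organiser, fixed, 140 mm deep (x), 222 wide (y), 50 high, origin under its centre, x from its open mouths (x = -70 mm) to its closed back. Two bays centred at y = +53 and -53 mm, each 96 mm wide inside, floor 5 mm and roof underside 40 mm above the table: the reader must be drawn out level before it is lifted. The reader is in one bay, a glasses case in the other.
- holder_mid (a point): Clear business-card holder, 33 mm deep (x), 88 wide (y), 54 high, 60 g, standing on the dock's runway at the start. This point is over the centre of its foot, 27 mm above its underside; z up. Grip its upright back plate from above: 12 mm thick, faces at x = +5 and +17 mm, 88 mm wide, 2 to 54 mm above the underside. A thin front lip stands at x = -15 mm, 20 mm high.
- card_holder: The same card holder; origin at the centre of its underside.
- case_pink: Pink crochet glasses case, 206 (x) x 78 x 23 mm, in the organiser bay that the reader does not use, sticking out about 80 mm. Leave alone. Origin at the centre of its underside.
- hairtie_teal: Hair tie with a teal flower on a brown card, 155 (x) x 88 x 16 mm, on the organiser's roof. Leave alone. Origin at the centre of its underside.
- case_jade: Jade green crochet glasses case, 202 (x) x 79 x 24 mm, on the table beside the dock. Leave alone. Origin at the centre of its underside.
- coasters_plum: Round stack of dark purple crochet coasters, 115 mm across, 28 mm high, on the table beside the dock. Leave alone. Origin at the centre of its underside.
- scrubby_lilac: Round lilac crochet scrubby with a card tag, 89 mm across, 44 mm high, at the front right of the table. Leave alone. Origin at the centre of its underside.
- case_aqua: Aqua blue crochet glasses case, 203 (x) x 80 x 22 mm, on the table at the front left. Leave alone. Origin at the centre of its underside.
- hairtie_violet: Hair tie with a violet flower on a brown card, 158 (x) x 90 x 16 mm, on the table beside the organiser. Leave alone. Origin at the centre of its underside.
- basket_scrubbies: Bamboo basket with three scrubbies, fixed at the back left of the table, 246 (x) x 220 x 71 mm. Origin at the centre of its underside.

How it is judged:
On the way, in this order (a step that is already met when the one before it is completed fails the run):
1. the card holder stands upright on the table top, off the dock and let go (height (world z) of holder_mid below 0.03 m and angle between holder_mid's own z axis and vertical below 0.1 rad and contact force between card_holder and dock below 0.05 N and contact force between the fingers and card_holder below 0.05 N and linear speed of card_holder below 0.02 m/s), for 0.2 s.
2. the reader lies on the dock's runway, let go and at rest, its head not yet under the hood (x of reader_mid in the frame of dock_pocket between -0.15 and -0.042 m and y of reader_mid in the frame of dock_pocket between -0.03 and 0.03 m and z of reader_mid in the frame of dock_pocket between 0.009 and 0.022 m and contact force between the fingers and reader below 0.05 N and linear speed of reader below 0.02 m/s), for 0.15 s.
3. the reader's head is under the hood while its tail still rides up at runway height or above, not yet dropped in (x of reader_head in the frame of dock_pocket between 0.036 and 0.072 m and z of reader_head in the frame of dock_pocket below 0.025 m and z of reader_tail in the frame of dock_pocket above 0.0125 m), for 0.05 s.
At the end, for the whole second after the job is handed in: The reader lies flat, at rest, keypad up in the pocket: end-face middles under 11.5 mm above its floor (9 when perfect), its middle within 6 mm of the pocket's in x and y, head under the hood. The card holder stands upright (0.1 rad) on the table top, clear of the dock (z of each of reader_tail, reader_head in the frame of dock_pocket below 0.0115 m and x of reader_mid in the frame of dock_pocket between -0.006 and 0.006 m and x of reader_head in the frame of dock_pocket above 0.06 m and y of reader_mid in the frame of dock_pocket between -0.006 and 0.006 m and angle between reader_mid's own z axis and vertical below 0.05 rad and height (world z) of holder_mid below 0.03 m and angle between holder_mid's own z axis and vertical below 0.1 rad and contact force between card_holder and dock below 0.05 N and linear speed of each of reader, card_holder below 0.01 m/s); the robot touches nothing.
It fails at once if one of the other goods (pink case, hair ties, jade case, aqua case, coasters, lilac scrubby) is shifted by more than 20 mm (distance of any of case_pink, hairtie_teal, case_jade, coasters_plum, scrubby_lilac, hairtie_violet, case_aqua from where it was at the start of the episode above 0.02 m).
It fails at once if the reader is turned on its side or over (tilted more than 1.2 rad) (angle between reader_mid's own z axis and vertical above 1.2 rad).
It also fails if it takes over 61 s, if anything falls off the work surface, if the arm or the gripper's body presses on something with over 40 N, if the wrist force passes 120 N, or if a joint passes its speed limit or range.

## Working session

There is one attempt and no reset: what is moved stays moved. The work goes in short steps, Python scripts to look and compute and a tool call to move; the robot and the scene stay as the last step left them, time stands still between calls to the robot, and variables do not carry over. Pictures are saved under pics/ and viewed, at most 10 in all, crops included, and the job is handed in when it is done.

Besides the shell and the picture viewer there is one more tool, called after "Emit:" by a JSON object that holds its "name" and its "arguments". step_arm: Moves the arm, as the interface text tells. Scaled input: -1 to 1 covers 0.5 m each way for a shift and pi/4 rad each way for a turn. Its arguments: {"type":"object","properties":{"targets":{"type":"string"}},"required":["targets"]}

```bash
mkdir -p pics
cat > h.py <<'E'
import numpy as np, cv2
from workcell import bot
def K(ci):
    f=200/np.tan(np.radians(ci['vertical_fov'])/2)
    return np.array([[f,0,ci['cx']],[0,f,ci['cy']],[0,0,1.]]),np.array(ci['D'],float)
def ray(ci,px):
    k,D=K(ci);T=np.array(ci['pose'])
    u=cv2.undistortPoints(np.array(px,float).reshape(-1,1,2),k,D).reshape(-1,2)
    d=np.c_[u[:,0],-u[:,1],-np.ones(len(u))]@T[:3,:3].T
    return T[:3,3],d
def onplane(ci,px,z):
    o,d=ray(ci,px);return o+d*((z-o[2])/d[:,2])[:,None]
def proj(ci,P):
    k,D=K(ci);T=np.array(ci['pose']);p=(np.atleast_2d(P)-T[:3,3])@T[:3,:3]
    return cv2.projectPoints(p*[1,-1,-1],np.zeros(3),np.zeros(3),k,D)[0].reshape(-1,2)
def snap(name,fn=None):
    ci=bot.camera_info(name);im=cv2.cvtColor(bot.camera(name),cv2.COLOR_RGB2BGR)
    if fn: cv2.imwrite('pics/'+fn,im)
    return ci,im
E
python3 - <<'E'
from h import *
for n in ['scene','top']:
    ci,im=snap(n,n+'0.png');print(n,ci)
o=bot.get_obs();print(o['clock'],o['eef_pos'],o['tool_rot'],o['grip_width'])
E
```

```text
scene {'vertical_fov': 44.668192304898916, 'cx': 318.5674772020096, 'cy': 197.33893125547135, 'D': array([-0.09832706,  0.        ,  0.        ,  0.        ,  0.        ]), 'pose': array([[-0.87276936,  0.27445096, -0.40367104, -0.13334847],
       [-0.48780499, -0.46007951,  0.74187137,  1.29677582],
       [ 0.01788654,  0.84439535,  0.53542185,  1.02217706],
       [ 0.        ,  0.        ,  0.        ,  1.        ]])}
top {'vertical_fov': 44.417845820554724, 'cx': 333.29820233912784, 'cy': 197.62507798340746, 'D': array([0.0227017, 0.       , 0.       , 0.       , 0.       ]), 'pose': array([[-0.02637656,  0.98820122, -0.15087291,  0.34638261],
       [-0.99962171, -0.02489716,  0.01168653,  0.00287292],
       [ 0.00779234,  0.15112408,  0.98848409,  1.48866503],
       [ 0.        ,  0.        ,  0.        ,  1.        ]])}
0.1 [ 0.15131586 -0.47592739  0.23049166] [ 9.88178772e-01  1.53302860e-01 -1.23661167e-04 -9.66086703e-04] 0.08506988171043309
```

View pics/top0.png

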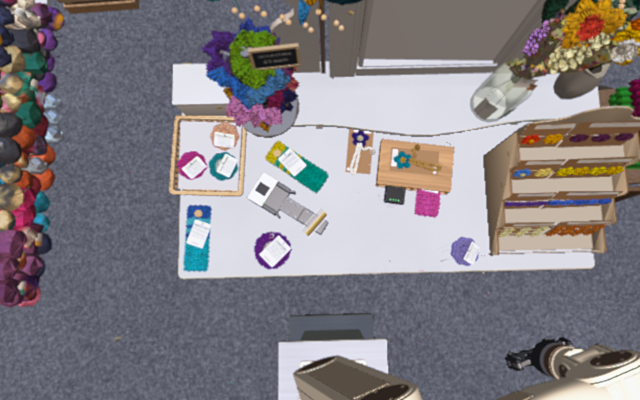

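View pics/scene0.png

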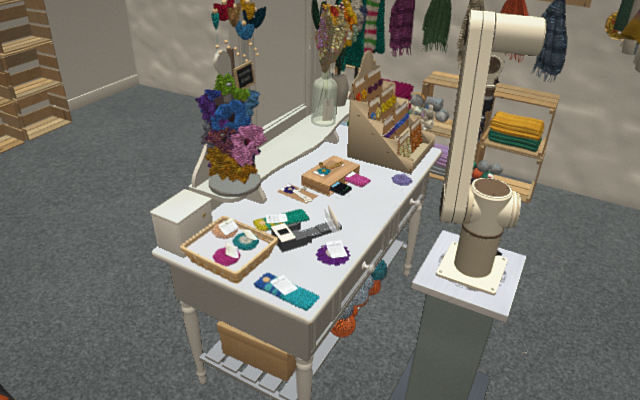

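The top view shows the dock (hood near px 268,190, holder near 317,221), the reader's head near (396,196) in the left bay, and the pink case at (428,203). The scene view agrees.

Run:
```python
from h import *
im=cv2.imread('pics/top0.png')[130:280,240:440]
cv2.imwrite('pics/c0.png',cv2.resize(im,None,fx=4,fy=4,interpolation=cv2.INTER_CUBIC))
ci=bot.camera_info('top')
for p,z in [((268,190),.049),((318,222),.074),((396,196),.023),((428,203),.025),((272,250),.028),((297,168),.024),((465,251),.04),((360,150),.01),((197,238),.02),((415,166),.05)]:
    print(p,onplane(ci,[p],z).round(3))
```

```text
(268, 190) [[0.594 0.18  0.049]]
(318, 222) [[0.492 0.032 0.074]]
(396, 196) [[ 0.57  -0.205  0.023]]
(428, 203) [[ 0.546 -0.3    0.025]]
(272, 250) [[0.417 0.171 0.028]]
(297, 168) [[0.664 0.094 0.024]]
(465, 251) [[ 0.399 -0.398  0.04 ]]
(360, 150) [[ 0.719 -0.101  0.01 ]]
(197, 238) [[0.459 0.395 0.02 ]]
(415, 166) [[ 0.656 -0.262  0.05 ]]
```

View pics/c0.png

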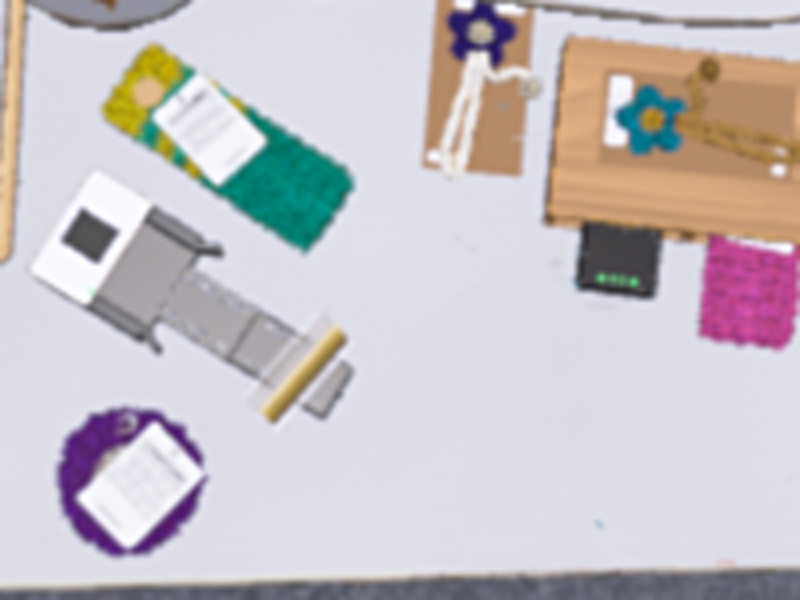

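The crop shows hood-top corners at (98,170),(150,205),(92,303),(32,268), runway end corners at (353,365),(325,418), and the holder's gold back-plate top from (340,332) to (268,415). The reader's head spans x 578–660, y 225–297.

Run:
```python
from h import *
ci=bot.camera_info('top')
c=lambda L:[(240+x/4-.4,130+y/4-.4) for x,y in L]
H=onplane(ci,c([(98,170),(150,205),(92,303),(32,268)]),.049);print(H.round(3))
m=H.mean(0);R=onplane(ci,c([(353,365),(325,418)]),.020);print(R.round(3))
d=m-R.mean(0);print('dock yaw',np.degrees(np.arctan2(d[1],d[0])),np.linalg.norm(d[:2]),'exp 218',m,R.mean(0))
B=onplane(ci,c([(340,332),(268,415)]),.074);e=B[0]-B[1];print('plate',B.mean(0).round(3),np.linalg.norm(e),np.degrees(np.arctan2(e[1],e[0])))
r=onplane(ci,c([(578,291),(656,297),(582,228),(660,228)]),.023);print(r.round(3))
o=bot.get_obs();print(o['eef_pos'],o['tool_rot'])
print(np.array(bot.camera_info('wrist')['pose']).round(3), bot.camera_info('wrist')['vertical_fov'])
```

```text
[[0.649 0.191 0.049]
 [0.621 0.152 0.049]
 [0.548 0.196 0.049]
 [0.576 0.24  0.049]]
[[0.5   0.004 0.02 ]
 [0.461 0.026 0.02 ]]
dock yaw 56.79558955811495 0.2150680808754032 exp 218 [0.59835367 0.19470642 0.049     ] [0.48057644 0.01475419 0.02      ]
plate [0.489 0.039 0.074] 0.07955172226516262 -42.14340657694286
[[ 0.552 -0.168  0.023]
 [ 0.546 -0.226  0.023]
 [ 0.6   -0.173  0.023]
 [ 0.599 -0.232  0.023]]
[ 0.15131586 -0.47592739  0.23049166] [ 9.88178772e-01  1.53302860e-01 -1.23661167e-04 -9.66086703e-04]
[[ 0.304  0.909  0.285  0.224]
 [-0.953  0.29   0.089 -0.453]
 [-0.002 -0.298  0.954  0.373]
 [ 0.     0.     0.     1.   ]] 70.67202545634343
```

Emit:
{"name": "step_arm", "arguments": {"targets": "1 .225 .343 0 0 0 1;1 .225 .343 0 0 0 1;1 .225 .343 0 0 0 1;1 .225 .343 0 0 0 1;1 .225 .343 0 0 0 1;1 .225 .343 0 0 0 1;1 .225 .343 0 0 0 1"}}

```text
clock: 0.68
eef_pos: [0.265, -0.3027, 0.2311]
tool_rot: [0.852, 0.524, -0.0, -0.0]
ft_force: [-0.2, -0.3, -0.1]
grip_width: 0.0852
grasp_force: 0.0
```

Emit:
{"name": "step_arm", "arguments": {"targets": "1 .225 .343 0 0 0 1;1 .225 .343 0 0 0 1;1 .225 .343 0 0 0 1;1 .225 .343 0 0 0 1;1 .225 .343 0 0 0 1;1 .225 .343 0 0 0 1;1 .225 .343 0 0 0 1"}}

```text
clock: 1.27
eef_pos: [0.3773, -0.1311, 0.2309]
tool_rot: [0.586, 0.81, -0.0, -0.0]
ft_force: [-0.3, 0.2, -0.3]
grip_width: 0.0854
grasp_force: 0.0
```

Emit:
{"name": "step_arm", "arguments": {"targets": "1 .225 .343 0 0 0 .67;1 .225 .343 0 0 0 .67;1 .225 .343 0 0 0 .67;1 .225 .343 0 0 0 .67;1 .225 .343 0 0 0 .67;1 .225 .343 0 0 0 .67;1 .225 .343 0 0 0 .67"}}

```text
clock: 1.85
eef_pos: [0.4892, 0.0396, 0.2302]
tool_rot: [0.358, 0.934, -0.001, -0.001]
ft_force: [-0.1, -0.6, 0.1]
grip_width: 0.0855
grasp_force: 0.0
```

Run:
```python
from h import *
o=bot.get_obs();print(o['clock'],o['eef_pos'],o['tool_rot'],o['joint_pos'].round(2))
ci,im=snap('wrist','w1.png');np.save('w1.npy',ci['pose']);print(ci)
```

```text
1.85 [0.48916663 0.03963026 0.23024495] [ 3.58472379e-01  9.33539753e-01 -5.48848832e-04 -8.84538518e-04] [ 0.08  0.22 -0.02  1.33 -0.    0.81]
{'vertical_fov': 70.67202545634343, 'cx': 317.85909346576733, 'cy': 195.53889128950476, 'D': array([-0.04825723,  0.        ,  0.        ,  0.        ,  0.        ]), 'pose': array([[ 0.66879377, -0.71059985, -0.21854689,  0.43354244],
       [ 0.7434445 ,  0.63834228,  0.19952296,  0.0906839 ],
       [-0.00227327, -0.29591719,  0.95521089,  0.37303386],
       [ 0.        ,  0.        ,  0.        ,  1.        ]])}
```

View pics/w1.png

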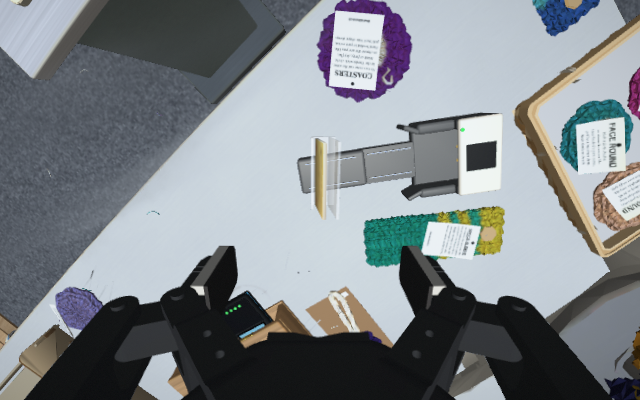

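The wrist view shows the dock from (298,176) to (502,150), the plate at about x 314–326, y 137–218, with its lip towards the hood at about 340. I'll zoom in to measure.

Run:
```python
from h import *
im=cv2.imread('pics/w1.png')[95:235,290:515]
cv2.imwrite('pics/c1.png',cv2.resize(im,None,fx=3.5,fy=3.5,interpolation=cv2.INTER_CUBIC))
```

```text
(no output)
```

View pics/c1.png

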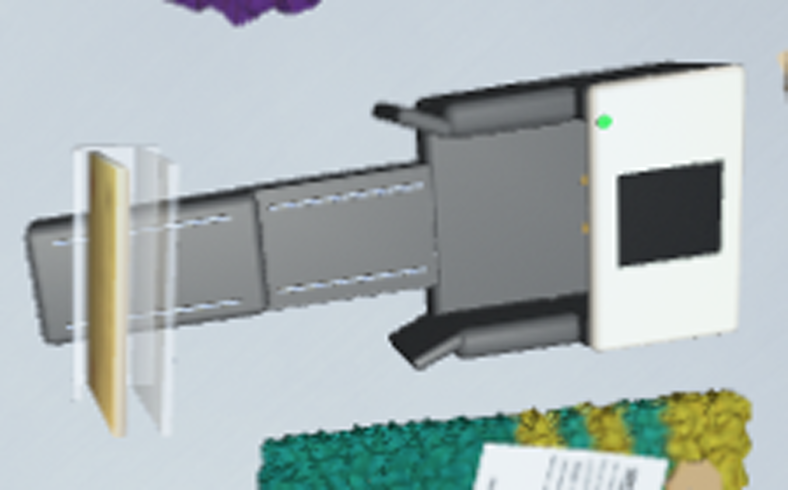

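Key points in the crop: hood-top corners (590,87),(592,350),(743,65),(738,330), runway end (28,225),(48,343), step (255,188)–(268,312), and gold plate edges at x≈90 and x≈123.

Run:
```python
from h import *
ci=bot.camera_info('wrist');ci['pose']=np.load('w1.npy')
c=lambda L:[(290+x/3.5-.4,95+y/3.5-.4) for x,y in L]
def P(L,z): return onplane(ci,c(L),z)[:,:2]
print('nadir crop',(proj(ci,np.array(ci['pose'])[:3,3]-[0,0,.3])-[290,95])*3.5)
H=P([(590,87),(592,350),(738,330),(743,65)],.049)
print('hood',H.round(4),[np.linalg.norm(H[i]-H[i-1]).round(4) for i in range(4)])
S=P([(255,188),(268,312)],.020);R=P([(28,225),(48,343)],.020)
print('step',S.round(4),np.linalg.norm(S[0]-S[1]),'end',R.round(4),'len',np.linalg.norm(S.mean(0)-R.mean(0)))
for a,b in [(H[:2].mean(0),H[2:].mean(0)),(R.mean(0),S.mean(0)),(R.mean(0),H.mean(0)),(S.mean(0),H.mean(0))]:
    d=b-a;print('yaw',np.degrees(np.arctan2(d[1],d[0])).round(2))
for n,L,z in [('gold top?',[(125,165),(122,435)],.074),('gold L z74',[(90,152),(90,390)],.074),('gold L z22',[(90,152),(90,390)],.022),('gold R z22',[(125,165),(122,435)],.022)]:
    p=P(L,z);e=p[0]-p[1];print(n,p.round(4),p.mean(0).round(4),np.linalg.norm(e).round(4),np.degrees(np.arctan2(e[1],e[0])).round(1))
```

```text
nadir crop [[99.84564844 47.43562709]]
hood [[0.5466 0.2004]
 [0.6212 0.1511]
 [0.6499 0.1941]
 [0.5741 0.2425]] [np.float64(0.0503), np.float64(0.0894), np.float64(0.0517), np.float64(0.09)]
step [[0.5056 0.0996]
 [0.5442 0.0742]] 0.04622949070969713 end [[0.4613 0.0303]
 [0.4986 0.0055]] len 0.08236886531779411
yaw 56.49
yaw 56.9
yaw 56.63
yaw 56.46
gold top? [[0.4632 0.0736]
 [0.5277 0.0152]] [0.4955 0.0444] 0.087 137.8
gold L z74 [[0.4534 0.0684]
 [0.5092 0.0179]] [0.4813 0.0431] 0.0753 137.9
gold L z22 [[0.4568 0.0645]
 [0.5224 0.0052]] [0.4896 0.0348] 0.0884 137.9
gold R z22 [[0.4684 0.0706]
 [0.5441 0.0021]] [0.5062 0.0363] 0.1021 137.8
```

Emit:
{"name": "step_arm", "arguments": {"targets": "1 .006 0 -.3 0 0 0;1 .006 0 -.3 0 0 0;1 .006 0 -.3 0 0 0;1 .006 0 -.3 0 0 0;1 .006 0 -.368 0 0 0;1 .006 0 -.368 0 0 0;-1 .006 0 -.368 0 0 0;-1 .006 0 -.368 0 0 0;-1 .006 0 -.368 0 0 0;-1 .006 0 -.368 0 0 0"}}

```text
clock: 2.73
eef_pos: [0.4939, 0.0379, 0.0497]
tool_rot: [0.36, 0.933, 0.001, 0.002]
ft_force: [0.9, -0.2, 0.0]
grip_width: 0.0388
grasp_force: 0.2
```

Emit:
{"name": "step_arm", "arguments": {"targets": "-1 0 0 0 0 0 0;-1 0 0 0 0 0 0;-1 0 0 0 0 0 0;-1 0 0 0 0 0 0;-1 0 0 0 0 0 0"}}

```text
clock: 3.15
eef_pos: [0.4927, 0.038, 0.0483]
tool_rot: [0.36, 0.933, 0.0, 0.001]
ft_force: [-1.4, 0.5, 5.9]
grip_width: 0.0022
grasp_force: 59.6
```

Run:
```python
from h import *
ci,im=snap('wrist','w2.png')
im2=cv2.imread('pics/top0.png')
ci2,t=snap('top','t2.png')
a=cv2.resize(im,(800,500))
cv2.imwrite('pics/w2t.png',np.vstack([im[150:400,100:540],cv2.resize(t[170:270,240:416],(440,250))]))
```

```text
(no output)
```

View pics/w2t.png

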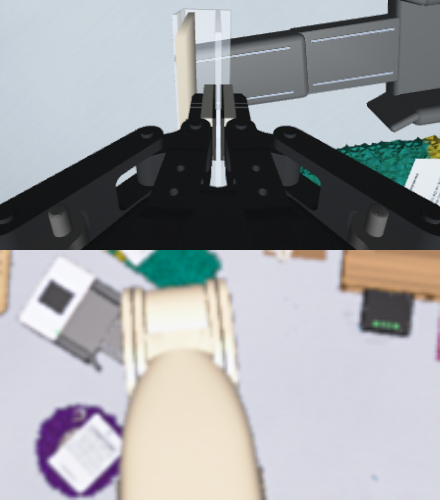

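Run:
```python
from h import *
ci=bot.camera_info('wrist');o=bot.get_obs();t=np.array(o['eef_pos'])
print(o['clock'],o['grip_width'],proj(ci,[t,t+[0,0,.019]]))
n=np.array([.672,.741]);u=np.array([-.741,.672])
im=cv2.imread('pics/w2.png')
cv2.imwrite('pics/c2.png',cv2.resize(im[150:350,220:420],None,fx=3,fy=3,interpolation=cv2.INTER_CUBIC))
def L(z,along):  # predicted plate corners at initial est
    c=np.array([.4925,.0396]);return [np.r_[c+n*s+u*along,z] for s in (-.006,.006,.026)]
for z in (.022,.04,.074): print(z,[proj(ci,L(z,a)).round(0).tolist() for a in (.044,-.044)])
```

```text
3.25 0.0017070599574236561 [[317.11817937 248.52918473]
 [317.03508739 266.62861018]]
0.022 [[[309.0, 160.0], [329.0, 160.0], [362.0, 161.0]], [[310.0, 285.0], [327.0, 285.0], [356.0, 285.0]]]
0.04 [[[308.0, 166.0], [330.0, 166.0], [367.0, 167.0]], [[309.0, 302.0], [328.0, 302.0], [359.0, 302.0]]]
0.074 [[[305.0, 182.0], [333.0, 182.0], [380.0, 182.0]], [[308.0, 344.0], [330.0, 344.0], [368.0, 344.0]]]
```

View pics/c2.png

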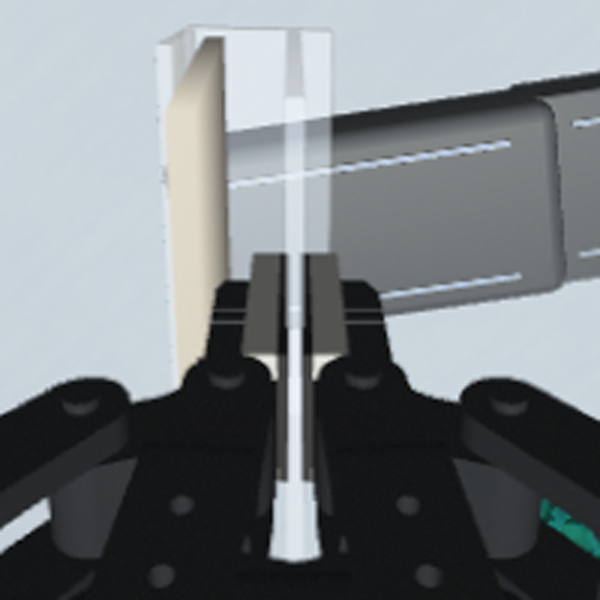

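Between the pads is a thin clear plate (c2 x≈293). The lip and the leaning gold cards are on the side away from the hood (x 160–220), so holder +x points towards the hood. I'll lift a little and check that it holds.

Emit:
{"name": "step_arm", "arguments": {"targets": "-1 0 0 .02 0 0 0;-1 0 0 .06 0 0 0;-1 0 0 .12 0 0 0;-1 0 0 .16 0 0 0;-1 0 0 .16 0 0 0"}}

```text
clock: 3.67
eef_pos: [0.4949, 0.0383, 0.1321]
tool_rot: [0.36, 0.933, 0.002, 0.004]
ft_force: [0.5, -0.3, -0.6]
grip_width: 0.0016
grasp_force: 58.6
```

Run:
```python
from h import *
o=bot.get_obs();print(o['clock'],o['grip_width'],o['grasp_force'],o['ft_force'],o['eef_pos'])
ci,im=snap('wrist','w3.png');ci,s=snap('scene','s3.png')
cv2.imwrite('pics/w3t.png',np.hstack([cv2.resize(im[100:350,200:440],(400,416)),cv2.resize(s[180:280,250:346],(400,416),interpolation=cv2.INTER_CUBIC)]))
```

```text
3.6667 0.0015611385612451835 58.637369871139526 [ 0.48309543 -0.26071739 -0.63327866] [0.49494781 0.03827175 0.13211882]
```

View pics/w3t.png

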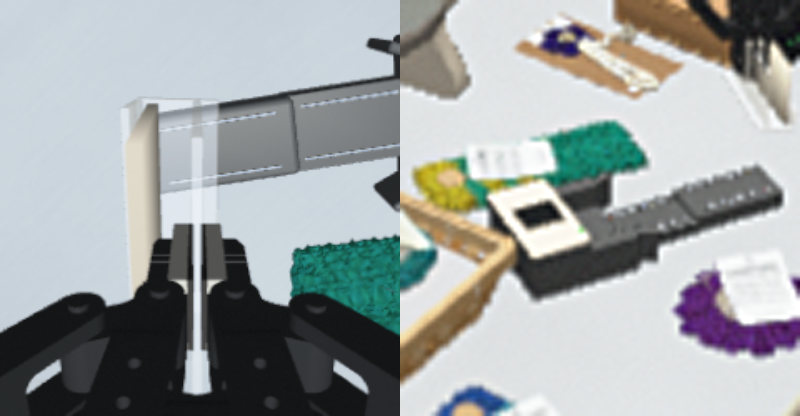

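Emit:
{"name": "step_arm", "arguments": {"targets": "-1 -.014 -.064 0 0 0 0;-1 -.028 -.128 0 0 0 0;-1 -.042 -.192 0 0 0 0;-1 -.056 -.256 0 0 0 0;-1 -.07 -.32 0 0 0 0;-1 -.084 -.384 0 0 0 0;-1 -.1 -.46 0 0 0 0;-1 -.12 -.54 0 0 0 0;-1 -.14 -.636 0 0 0 0;-1 -.14 -.636 0 0 0 0"}}

```text
clock: 4.6
eef_pos: [0.4197, -0.2849, 0.1258]
tool_rot: [0.363, 0.932, -0.001, -0.001]
ft_force: [0.9, -1.2, 0.8]
grip_width: 0.0019
grasp_force: 58.8
```

Emit:
{"name": "step_arm", "arguments": {"targets": "-1 0 0 -.04 0 0 0;-1 0 0 -.08 0 0 0;-1 0 0 -.12 0 0 0;-1 0 0 -.15 0 0 0;-1 0 0 -.16 0 0 0;-1 0 0 -.17 0 0 0;-1 0 0 -.17 0 0 0"}}

```text
clock: 5.18
eef_pos: [0.4212, -0.2792, 0.0411]
tool_rot: [0.36, 0.933, 0.0, -0.001]
ft_force: [0.6, 0.1, -0.3]
grip_width: 0.0018
grasp_force: 58.8
```

Emit:
{"name": "step_arm", "arguments": {"targets": "-1 0 0 -.008 0 0 0;-1 0 0 -.016 0 0 0;-1 0 0 -.021 0 0 0;-1 0 0 -.023 0 0 0;-1 0 0 -.025 0 0 0;-1 0 0 -.025 0 0 0"}}

```text
clock: 5.68
eef_pos: [0.422, -0.28, 0.0299]
tool_rot: [0.36, 0.933, -0.0, 0.0]
ft_force: [0.1, -0.6, -0.8]
grip_width: 0.0021
grasp_force: 58.8
```

Run:
```python
from h import *
ci,im=snap('scene','s4.png')
p=proj(ci,[.42,-.285,.02])[0].astype(int);print(p)
c=im[p[1]-45:p[1]+45,p[0]-60:p[0]+60];cv2.imwrite('pics/s4c.png',cv2.resize(c,None,fx=5,fy=5,interpolation=cv2.INTER_CUBIC))
print(bot.get_obs()['ft_force'])
```

```text
[386 188]
[ 0.76786174  0.08397201 -1.09492852]
```

Emit:
{"name": "step_arm", "arguments": {"targets": "-1 0 0 -.002 0 0 0;-1 0 0 -.003 0 0 0;-1 0 0 -.004 0 0 0;-1 0 0 -.004 0 0 0"}}

```text
clock: 6.07
eef_pos: [0.4222, -0.2801, 0.0284]
tool_rot: [0.36, 0.933, -0.0, 0.0]
ft_force: [-0.1, 0.7, 4.1]
grip_width: 0.0021
grasp_force: 59.6
```

Emit:
{"name": "step_arm", "arguments": {"targets": "-1 0 0 -.001 0 0 0;-1 0 0 -.002 0 0 0;-1 0 0 -.002 0 0 0"}}

```text
clock: 6.32
eef_pos: [0.4223, -0.28, 0.0283]
tool_rot: [0.36, 0.933, -0.0, 0.001]
ft_force: [-1.9, 3.4, 11.2]
grip_width: 0.0021
grasp_force: 60.8
```

Emit:
{"name": "step_arm", "arguments": {"targets": "-1 0 0 .002 0 0 0;-.6 0 0 .002 0 0 0;-.6 0 0 .002 0 0 0;-.4 0 0 .002 0 0 0;-.4 0 0 .002 0 0 0;-.4 0 0 .002 0 0 0"}}

```text
clock: 6.82
eef_pos: [0.4218, -0.2799, 0.0275]
tool_rot: [0.36, 0.933, 0.0, -0.0]
ft_force: [-0.1, 0.1, -0.3]
grip_width: 0.0254
grasp_force: 0.0
```

Emit:
{"name": "step_arm", "arguments": {"targets": "-.4 0 0 .02 0 0 0;-.4 0 0 .06 0 0 0;-.4 0 0 .12 0 0 0;-.4 0 0 .2 0 0 0;-.4 0 0 .27 0 0 0;-.4 0 0 .27 0 0 0"}}

```text
clock: 7.32
eef_pos: [0.426, -0.2827, 0.1711]
tool_rot: [0.36, 0.933, -0.002, 0.007]
ft_force: [0.8, -0.0, 0.1]
grip_width: 0.0257
grasp_force: 0.0
```

Run:
```python
from h import *
o=bot.get_obs();print(o['clock'],o['eef_pos'],o['tool_rot'],o['joint_pos'].round(2))
ci,im=snap('scene','s5.png')
p=proj(ci,[.42,-.285,.02])[0].astype(int)
a=cv2.resize(im[p[1]-40:p[1]+40,p[0]-50:p[0]+50],(400,320),interpolation=cv2.INTER_CUBIC)
ci,w=snap('wrist','w5.png');np.save('w5.npy',ci['pose']);b=cv2.resize(w,(800,500))[:,:]
cv2.imwrite('pics/v5.png',np.hstack([a,cv2.resize(w,(400,250)).__class__ and cv2.copyMakeBorder(cv2.resize(w,(400,250)),0,70,0,0,0)]))
```

```text
7.3167 [ 0.42597805 -0.28268823  0.17113974] [ 0.36013202  0.93287366 -0.00156753  0.00701426] [-0.59  0.29 -0.09  1.18 -0.    0.15]
```

View pics/v5.png

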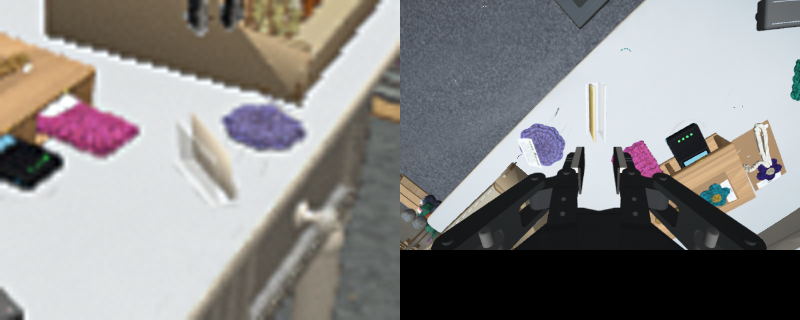

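The holder stands upright and free beside the lilac scrubby. Now I'll go over the reader's head and measure it with colour masks.

Emit:
{"name": "step_arm", "arguments": {"targets": "1 .29 .17 0 0 0 .8;1 .29 .17 0 0 0 .8;1 .29 .17 0 0 0 .8;1 .29 .17 0 0 0 .8;1 .29 .17 0 0 0 .8;1 .29 .17 0 0 0 .8;1 .29 .17 0 0 0 .8;1 .29 .17 0 0 0 .8"}}

```text
clock: 8.08
eef_pos: [0.5654, -0.1953, 0.1617]
tool_rot: [0.056, 0.998, 0.0, -0.001]
ft_force: [0.1, -0.2, 0.3]
grip_width: 0.0855
grasp_force: 0.0
```

Run:
```python
from h import *
o=bot.get_obs();print(o['clock'],o['eef_pos'],o['tool_rot'])
ci,im=snap('wrist','w6.png');np.save('w6.npy',ci['pose'])
hsv=cv2.cvtColor(im,cv2.COLOR_BGR2HSV)
g=cv2.inRange(hsv,(45,120,120),(80,255,255))
n,l,s,c=cv2.connectedComponentsWithStats(g)
for i in range(1,n):
    if 3<s[i,4]<200: print(s[i],c[i].round(1),onplane(ci,[c[i]],.023)[0].round(4))
print('pred head',proj(ci,[[.549,-.197,.023],[.598,-.202,.023]]))
d=(im.max(2)<75).astype(np.uint8)*255
p=proj(ci,[.572,-.199,.023])[0].astype(int)
n,l,s,c=cv2.connectedComponentsWithStats(d);k=l[p[1],p[0]];print(k,s[k])
cv2.imwrite('pics/m6.png',(l==k).astype(np.uint8)*255)
pk=cv2.inRange(hsv,(160,100,80),(175,255,255));n,l,s,c=cv2.connectedComponentsWithStats(pk);k=1+s[1:,4].argmax()
cn=np.argwhere(l==k)[:,::-1];P=onplane(ci,cn,.02);print('pink',s[k],P.min(0),P.max(0))
```

```text
8.0833 [ 0.56537315 -0.19527806  0.16171744] [ 5.59739990e-02  9.98431142e-01  2.42770404e-04 -1.45134586e-03]
[302 179   4   3  12] [303.5 180. ] [ 0.5587 -0.2092  0.023 ]
[310 179   4   4  13] [311.4 180.6] [ 0.5603 -0.2012  0.023 ]
[317 180   5   3  11] [319. 181.] [ 0.5615 -0.1935  0.023 ]
[325 180   4   4  13] [326.6 181.4] [ 0.5628 -0.1857  0.023 ]
[618 243   1   4   4] [618.  244.5] [0.6767 0.1499 0.023 ]
[615 249   3   2   4] [616.2 249.8] [0.6836 0.1492 0.023 ]
pred head [[314.17797451 169.47932115]
 [314.80170059 214.83701899]]
41 [ 285  168   60   57 2914]
pink [ 185  143   71   79 2593] [ 0.51114799 -0.33706347  0.02      ] [ 0.59896423 -0.25801855  0.02      ]
```

Run:
```python
from h import *
ci=bot.camera_info('wrist');ci['pose']=np.load('w6.npy')
m=cv2.imread('pics/m6.png',0)
# edges: left/right per row, top per column
L=[];Rr=[]
for r in range(176,214,1):
    x=np.flatnonzero(m[r]); L.append((x[0]-.5,r)); Rr.append((x[-1]+.5,r))
T=[(c,np.flatnonzero(m[:,c])[0]-.5) for c in range(294,336)]
for n,q in (('L',L),('R',Rr),('T',T)):
  for z in (.023,.005):
    P=onplane(ci,q,z)[:,:2].astype(np.float32)
    vx,vy,x,y=cv2.fitLine(P,cv2.DIST_HUBER,0,.001,.001).ravel()
    r=np.abs((P-[x,y])@[-vy,vx]);print(n,z,'ang',np.degrees(np.arctan2(vy,vx)).round(2),'pt',x.round(4),y.round(4),'res',r.mean().round(4),P[0].round(4),P[-1].round(4))
```

```text
L 0.023 ang -10.4 pt 0.5665 -0.2284 res 0.0002 [ 0.5526 -0.2259] [ 0.5925 -0.2328]
L 0.005 ang -10.4 pt 0.5713 -0.231 res 0.0003 [ 0.5565 -0.2284] [ 0.599  -0.2357]
R 0.023 ang -9.57 pt 0.5732 -0.1691 res 0.0003 [ 0.5592 -0.1669] [ 0.5991 -0.1735]
R 0.005 ang -9.57 pt 0.5784 -0.1679 res 0.0003 [ 0.5636 -0.1657] [ 0.606  -0.1726]
T 0.023 ang 80.93 pt 0.5483 -0.1967 res 0.0003 [ 0.5447 -0.2171] [ 0.5514 -0.176 ]
T 0.005 ang 80.93 pt 0.552 -0.1973 res 0.0003 [ 0.5481 -0.219 ] [ 0.5552 -0.1753]
```

Emit:
{"name": "step_arm", "arguments": {"targets": ".72 .013 -.007 -.1 0 0 -.08;.72 .013 -.007 -.17 0 0 -.08;.72 .013 -.007 -.2 0 0 -.08;.72 .013 -.007 -.2 0 0 -.08;.72 .013 -.007 -.2 0 0 -.08"}}

```text
clock: 8.55
eef_pos: [0.5718, -0.1991, 0.0622]
tool_rot: [0.087, 0.996, 0.0, -0.001]
ft_force: [1.2, 0.3, 1.6]
grip_width: 0.0735
grasp_force: 0.0
```

Emit:
{"name": "step_arm", "arguments": {"targets": ".72 0 0 -.05 0 0 0;.72 0 0 -.09 0 0 0;.72 0 0 -.11 0 0 0;.72 0 0 -.122 0 0 0;.72 0 0 -.122 0 0 0;.72 0 0 -.122 0 0 0"}}

```text
clock: 9.05
eef_pos: [0.5744, -0.199, 0.0033]
tool_rot: [0.086, 0.996, -0.0, 0.001]
ft_force: [0.3, -0.1, 0.3]
grip_width: 0.0735
grasp_force: 0.0
```

Emit:
{"name": "step_arm", "arguments": {"targets": "-1 0 0 0 0 0 0;-1 0 0 0 0 0 0;-1 0 0 0 0 0 0;-1 0 0 0 0 0 0;-1 0 0 0 0 0 0"}}

```text
clock: 9.47
eef_pos: [0.5747, -0.1991, 0.004]
tool_rot: [0.086, 0.996, -0.001, 0.002]
ft_force: [-1.8, -0.2, 6.4]
grip_width: 0.0607
grasp_force: 64.3
```

Emit:
{"name": "step_arm", "arguments": {"targets": "-1 0 0 .004 0 0 0;-1 -.03 .005 .006 0 0 0;-1 -.07 .012 .006 0 0 0;-1 -.11 .019 .006 0 0 0;-1 -.15 .026 .006 0 0 0;-1 -.19 .033 .006 0 0 0;-1 -.22 .039 .006 0 0 0;-1 -.22 .039 .006 0 0 0;-1 -.22 .039 .006 0 0 0"}}

```text
clock: 10.22
eef_pos: [0.463, -0.1788, 0.0049]
tool_rot: [0.086, 0.996, 0.0, -0.0]
ft_force: [0.3, 0.3, -1.8]
grip_width: 0.0607
grasp_force: 65.4
```

Emit:
{"name": "step_arm", "arguments": {"targets": "-1 0 0 .02 0 0 0;-1 0 0 .06 0 0 0;-1 0 0 .12 0 0 0;-1 0 0 .17 0 0 0;-1 0 0 .2 0 0 0;-1 0 0 .2 0 0 0"}}

```text
clock: 10.72
eef_pos: [0.468, -0.1805, 0.1097]
tool_rot: [0.085, 0.996, -0.001, 0.005]
ft_force: [1.1, -0.2, -1.8]
grip_width: 0.0606
grasp_force: 65.6
```

Run:
```python
from h import *
o=bot.get_obs();print(o['clock'],o['eef_pos'],o['ft_force'],o['ft_torque'],o['grip_width'],o['grasp_force'])
ci,s=snap('scene','s7.png');ci2,w=snap('wrist','w7.png')
p=proj(ci,[.5,-.18,.1])[0].astype(int)
a=cv2.resize(s[p[1]-50:p[1]+50,p[0]-60:p[0]+60],(480,400),interpolation=cv2.INTER_CUBIC)
cv2.imwrite('pics/v7.png',np.hstack([a,cv2.resize(w[:,160:480],(320,400))]))
```

```text
10.7167 [ 0.46799584 -0.18049427  0.10969526] [ 1.07619569 -0.1742597  -1.7646939 ] [-0.00942817  0.07329573  0.04358151] 0.06056649190630887 65.63931584358215
```

View pics/v7.png

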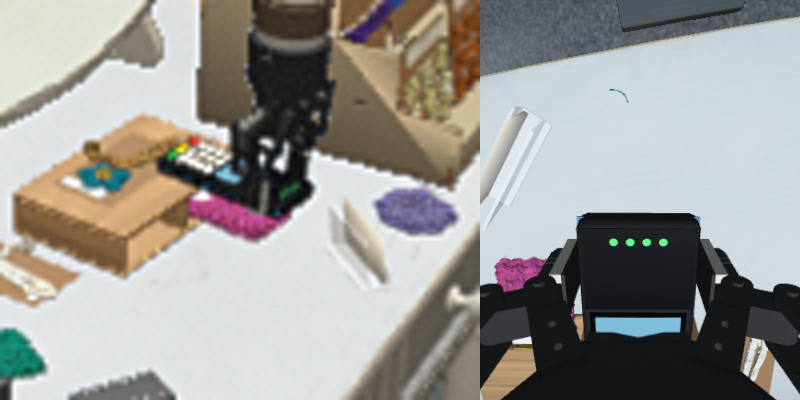

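The reader hangs level in the grip, with the holder upright beside it. Now carry and turn it towards the dock.

Emit:
{"name": "step_arm", "arguments": {"targets": "-1 .04 .18 .02 0 0 -1;-1 .04 .18 .02 0 0 -1;-1 .04 .18 .02 0 0 -1;-1 .04 .18 .02 0 0 -1;-1 .04 .18 .02 0 0 -1;-1 .04 .18 .02 0 0 -1;-1 .04 .18 .02 0 0 -1"}}

```text
clock: 11.4
eef_pos: [0.4826, -0.0883, 0.1129]
tool_rot: [0.462, 0.887, -0.0, -0.002]
ft_force: [-0.2, 0.1, -2.3]
grip_width: 0.0605
grasp_force: 65.9
```

Emit:
{"name": "step_arm", "arguments": {"targets": "-1 .04 .18 0 0 0 -1;-1 .04 .18 0 0 0 -1;-1 .04 .18 0 0 0 -1;-1 .04 .18 0 0 0 -1;-1 .04 .18 0 0 0 -1;-1 .04 .18 0 0 0 -1;-1 .04 .18 0 0 0 -1"}}

```text
clock: 11.98
eef_pos: [0.5025, 0.0016, 0.1128]
tool_rot: [0.766, 0.642, -0.001, -0.001]
ft_force: [0.5, 0.1, -2.2]
grip_width: 0.0605
grasp_force: 66.0
```

Emit:
{"name": "step_arm", "arguments": {"targets": "-1 .06 .2 0 0 0 -.52;-1 .06 .2 0 0 0 -.52;-1 .06 .2 0 0 0 -.52;-1 .06 .2 0 0 0 -.52;-1 .06 .2 0 0 0 -.52;-1 .06 .2 0 0 0 -.52;-1 .06 .2 0 0 0 -.52"}}

```text
clock: 12.57
eef_pos: [0.5326, 0.1003, 0.1136]
tool_rot: [0.88, 0.476, -0.001, -0.0]
ft_force: [-0.2, -0.1, -2.3]
grip_width: 0.0602
grasp_force: 66.0
```

```bash
cat > d.py <<'E'
from h import *
o=bot.get_obs();e=np.array(o['eef_pos']);q=o['tool_rot']
P=np.array([.5660,.1487]);y=np.radians(56.6);R=np.array([[np.cos(y),np.sin(y)],[-np.sin(y),np.cos(y)]])
print(o['clock'],e.round(4),'toolx',np.degrees(2*np.arctan2(q[1],q[0])).round(2),'dock xy mm',(R@(e[:2]-P)*1000).round(1),'f',np.round(o['ft_force'],1),o['grip_width'].round(4) if hasattr(o['grip_width'],'round') else o['grip_width'])
E
python3 - <<'E'
from d import *
print(o['joint_pos'].round(2))
ci,im=snap('wrist','w8.png');np.save('w8.npy',ci['pose'])
hsv=cv2.cvtColor(im,cv2.COLOR_BGR2HSV)
g=cv2.inRange(hsv,(45,120,120),(80,255,255))
n,l,s,c=cv2.connectedComponentsWithStats(g)
for i in range(1,n):
    if 6<s[i,4]<400: print(s[i],c[i].round(1),onplane(ci,[c[i]],.128)[0].round(4),onplane(ci,[c[i]],.049)[0].round(4))
w=((hsv[...,1]<30)&(im.min(2)>215)).astype(np.uint8)
n,l,s,c=cv2.connectedComponentsWithStats(w)
for i in np.argsort(-s[1:,4])[:4]+1:
    print('white',s[i],cv2.boxPoints(cv2.minAreaRect(np.argwhere(l==i)[:,::-1].astype(np.float32))).round(0).tolist())
print('pred hood corners',proj(ci,[[.5466,.2004,.049],[.6212,.1511,.049],[.6499,.1941,.049],[.5741,.2425,.049]]).round(1).tolist())
E
```

```text
12.5667 [0.5326 0.1003 0.1136] toolx 56.82 dock xy mm [-58.8   1.3] f [-0.2 -0.1 -2.3] 0.060217976279015976
[ 0.19  0.4  -0.08  1.09 -0.    2.34]
[459  27   4   4   8] [460.1  28.2] [0.6414 0.1591 0.128 ] [0.6823 0.1559 0.049 ]
[431  28   9   5  14] [434.4  30.9] [0.6318 0.1639 0.128 ] [0.6667 0.1637 0.049 ]
[477  30   9   2   9] [481.   30.2] [0.6486 0.1538 0.128 ] [0.694  0.1474 0.049 ]
[504  31  11  10  26] [510.9  36.1] [0.6588 0.145  0.128 ] [0.7104 0.1333 0.049 ]
[495  34   6   5   9] [497.4  36.2] [0.6537 0.148  0.128 ] [0.7022 0.1381 0.049 ]
[437  70   7   2   8] [440.   70.9] [0.6267 0.1487 0.128 ] [0.6585 0.1392 0.049 ]
[270  76   5   6  23] [271.9  78.8] [0.565  0.1848 0.128 ] [0.5587 0.1976 0.049 ]
[494 109   6   4   8] [496.8 110.1] [0.6412 0.1205 0.128 ] [0.6819 0.0936 0.049 ]
[289 238   9   8  55] [292.9 241.8] [0.529 0.117 0.128] [0.5006 0.088  0.049 ]
[306 239   9   7  54] [309.7 242. ] [0.536  0.1123 0.128 ] [0.5119 0.0804 0.049 ]
[322 239   9   7  55] [326.1 242. ] [0.543  0.1078 0.128 ] [0.5231 0.0731 0.049 ]
[339 239   9   8  55] [342.8 242.1] [0.55   0.1032 0.128 ] [0.5344 0.0656 0.049 ]
white [ 253    3  137   80 7673] [[253.0, 3.0], [389.0, 3.0], [389.0, 82.0], [253.0, 82.0]]
white [ 428   32   93  110 4374] [[426.0, 125.0], [461.0, 28.0], [520.0, 50.0], [485.0, 147.0]]
white [ 125  175   90   76 3570] [[112.0, 225.0], [127.0, 170.0], [221.0, 196.0], [206.0, 251.0]]
white [625 204  15  23 178] [[624.0, 205.0], [637.0, 204.0], [639.0, 226.0], [627.0, 227.0]]
pred hood corners [[255.4, 85.4], [384.6, 86.2], [390.0, 2.6], [251.2, 4.1]]
```

Emit:
{"name": "step_arm", "arguments": {"targets": "-1 .002 -.001 -.04 0 0 0;-1 .002 -.001 -.08 0 0 0;-1 .002 -.001 -.12 0 0 0;-1 .002 -.001 -.15 0 0 0;-1 .002 -.001 -.165 0 0 0;-1 .002 -.001 -.17 0 0 0;-1 .002 -.001 -.17 0 0 0;-1 .002 -.001 -.17 0 0 0"}}

```text
clock: 13.28
eef_pos: [0.5352, 0.1003, 0.0306]
tool_rot: [0.88, 0.475, 0.001, 0.0]
ft_force: [1.1, 0.4, -2.4]
grip_width: 0.0607
grasp_force: 66.0
```

Emit:
{"name": "step_arm", "arguments": {"targets": "-1 0 0 -.006 0 0 0;-1 0 0 -.01 0 0 0;-1 0 0 -.013 0 0 0;-1 0 0 -.013 0 0 0"}}

```text
clock: 13.62
eef_pos: [0.5344, 0.1005, 0.0233]
tool_rot: [0.88, 0.476, 0.0, -0.0]
ft_force: [0.3, 0.2, -2.1]
grip_width: 0.0606
grasp_force: 66.0
```

Emit:
{"name": "step_arm", "arguments": {"targets": "-1 0 0 -.003 0 0 0;-1 0 0 -.006 0 0 0;-1 0 0 -.006 0 0 0"}}

```text
clock: 13.87
eef_pos: [0.5343, 0.1005, 0.02]
tool_rot: [0.88, 0.476, -0.0, -0.0]
ft_force: [-0.2, 0.1, -2.3]
grip_width: 0.0601
grasp_force: 66.0
```

Emit:
{"name": "step_arm", "arguments": {"targets": "-1 0 0 -.002 0 0 0;-1 0 0 -.003 0 0 0;-1 0 0 -.003 0 0 0"}}

```text
clock: 14.12
eef_pos: [0.5345, 0.1006, 0.0191]
tool_rot: [0.88, 0.476, 0.0, -0.0]
ft_force: [-1.6, -0.2, 1.1]
grip_width: 0.06
grasp_force: 66.4
```

Emit:
{"name": "step_arm", "arguments": {"targets": "-1 0 0 0 0 0 0;.75 0 0 0 0 0 0;.75 0 0 0 0 0 0;.75 0 0 0 0 0 0;.75 0 0 0 0 0 0"}}

```text
clock: 14.53
eef_pos: [0.5347, 0.1005, 0.0188]
tool_rot: [0.88, 0.476, 0.0, 0.0]
ft_force: [-0.9, 0.6, 0.0]
grip_width: 0.0745
grasp_force: 0.0
```

Emit:
{"name": "step_arm", "arguments": {"targets": ".75 0 0 .04 0 0 0;.75 0 0 .09 0 0 0;.75 0 0 .15 0 0 0;.75 0 0 .2 0 0 0;.75 0 0 .24 0 0 0;.75 0 0 .24 0 0 0"}}

```text
clock: 15.03
eef_pos: [0.5377, 0.1011, 0.1439]
tool_rot: [0.88, 0.475, 0.004, 0.001]
ft_force: [1.1, -0.0, -0.1]
grip_width: 0.0747
grasp_force: 0.0
```

Emit:
{"name": "step_arm", "arguments": {"targets": ".75 -.05 -.08 0 0 0 0;.75 -.1 -.16 0 0 0 0;.75 -.1 -.16 0 0 0 0;.75 -.1 -.16 0 0 0 0;.75 -.1 -.16 0 0 0 0"}}

```text
clock: 15.45
eef_pos: [0.4845, 0.0202, 0.1387]
tool_rot: [0.88, 0.475, 0.0, -0.0]
ft_force: [0.4, 0.0, 1.1]
grip_width: 0.0744
grasp_force: 0.0
```

Run:
```python
from d import *
ci,im=snap('wrist','w9.png');np.save('w9.npy',ci['pose'])
hsv=cv2.cvtColor(im,cv2.COLOR_BGR2HSV)
g=cv2.inRange(hsv,(45,120,120),(80,255,255))
n,l,s,c=cv2.connectedComponentsWithStats(g)
for i in range(1,n):
    if 8<s[i,4]<400 and 200<c[i][0]<450:
        p=onplane(ci,[c[i]],.038)[0];print(s[i],c[i].round(1),'dock',(R@(p[:2]-P)*1000).round(1))
# rows: white hood bbox
print('pred hood front',proj(ci,[[.5466,.2004,.049],[.6212,.1511,.049]]).round(1).tolist())
w=((hsv[...,1]<30)&(im.min(2)>215)).astype(np.uint8)
n,l,s,c=cv2.connectedComponentsWithStats(w);i=np.argsort(-s[1:,4])[:3]+1;print(s[i])
# blue seam
b=cv2.inRange(hsv,(92,120,100),(110,255,255));n,l,s,c=cv2.connectedComponentsWithStats(b)
for i in np.argsort(-s[1:,4])[:4]+1: print('blue',s[i],(R@(onplane(ci,[c[i]],.038)[0][:2]-P)*1000).round(1))
# expected reader outline corners px for mid=-104,0
C=[(P+R.T@np.array([x/1000,y/1000])).tolist()+[.038] for x,y in((-32,31),(-32,-31),(-176,-31),(-176,31))]
print(proj(ci,C).round(0).tolist())
```

```text
15.45 [0.4845 0.0202 0.1387] toolx 56.7 dock xy mm [-152.1   -2.7] f [0.4 0.  1.1] 0.07442021699709608
[326 208  16   8 122] [333.6 211.4] dock [-166.9  -17.6]
pred hood front [[250.5, -50.2], [377.8, -49.9]]
[[  176    89   425   238 34998]
 [  118    62    91    82  4471]
 [    0   309    72    56  2036]]
blue [ 582  272   51   46 1007] [-262.2 -318.6]
blue [352  56   1   2   2] [-36.2 -29.9]
blue [278  56   1   1   1] [-35.9  28.8]
blue [347 217   1   1   1] [-172.4  -30.1]
[[275.0, 51.0], [354.0, 51.0], [348.0, 221.0], [281.0, 220.0]]
```

Run:
```python
from h import *
P=np.array([.5660,.1487]);y=np.radians(56.6);R=np.array([[np.cos(y),np.sin(y)],[-np.sin(y),np.cos(y)]])
ci=bot.camera_info('wrist');ci['pose']=np.load('w9.npy');im=cv2.imread('pics/w9.png')
hsv=cv2.cvtColor(im,cv2.COLOR_BGR2HSV)
g=cv2.inRange(hsv,(45,80,90),(80,255,255));n,l,s,c=cv2.connectedComponentsWithStats(g)
for i in range(1,n):
    if 40<c[i][1]<90 and 260<c[i][0]<370: print('dot',s[i,4],(R@(onplane(ci,[c[i]],.038)[0][:2]-P)*1000).round(1))
d=(im.max(2)<60).astype(np.uint8)
for r in range(40,236,6):
    x=np.flatnonzero(d[r,225:410])+225
    if len(x): 
        p=onplane(ci,[(x[0]-.5,r),(x[-1]+.5,r)],.038)[:,:2];q=(p-P)@R.T*1000;print(r,x[0],x[-1],len(x),q.round(1).tolist())
print([int(v) for v in im[30:70,314].max(1)]);print([int(v) for v in im[205:235,314].max(1)])
```

```text
dot 30 [-42.9  11.7]
dot 29 [-42.9   3.5]
dot 28 [-43.   -4.4]
dot 27 [-43.  -12.6]
40 265 367 17 [[-24.2, 39.0], [-24.1, -41.6]]
46 262 370 18 [[-28.5, 41.5], [-28.4, -44.2]]
58 350 351 2 [[-37.3, -27.9], [-37.3, -29.5]]
64 350 352 3 [[-41.8, -28.0], [-41.7, -30.4]]
70 350 352 3 [[-46.2, -28.2], [-46.2, -30.6]]
76 350 352 3 [[-50.8, -28.3], [-50.8, -30.7]]
82 279 352 4 [[-55.4, 29.0], [-55.3, -30.9]]
88 279 351 5 [[-60.1, 29.2], [-59.9, -30.2]]
94 279 351 6 [[-64.7, 29.3], [-64.6, -30.4]]
100 279 351 4 [[-69.4, 29.5], [-69.3, -30.5]]
106 279 351 4 [[-74.2, 29.7], [-74.0, -30.7]]
112 280 350 2 [[-79.0, 29.0], [-78.8, -30.0]]
118 349 350 2 [[-83.7, -28.5], [-83.7, -30.2]]
124 348 350 3 [[-88.6, -27.8], [-88.6, -30.4]]
130 345 350 4 [[-93.6, -25.5], [-93.5, -30.5]]
136 345 350 5 [[-98.6, -25.6], [-98.5, -30.7]]
142 345 349 5 [[-103.6, -25.7], [-103.6, -30.0]]
148 343 349 7 [[-108.8, -24.2], [-108.7, -30.2]]
154 281 349 9 [[-114.0, 29.4], [-113.9, -30.4]]
160 282 349 6 [[-119.3, 28.7], [-119.2, -30.5]]
166 282 348 5 [[-124.6, 28.9], [-124.5, -29.9]]
172 282 348 6 [[-130.0, 29.0], [-129.8, -30.0]]
178 282 348 7 [[-135.4, 29.2], [-135.3, -30.2]]
184 282 348 7 [[-140.9, 29.4], [-140.8, -30.4]]
190 282 348 7 [[-146.5, 29.6], [-146.4, -30.6]]
196 283 347 7 [[-152.1, 28.9], [-152.0, -29.9]]
202 283 347 7 [[-157.9, 29.1], [-157.7, -30.1]]
208 283 347 7 [[-163.7, 29.3], [-163.5, -30.3]]
214 283 347 10 [[-169.6, 29.5], [-169.4, -30.5]]
[156, 156, 156, 157, 156, 157, 157, 157, 158, 159, 159, 159, 158, 159, 159, 159, 159, 159, 160, 160, 161, 161, 158, 119, 40, 47, 56, 77, 71, 71, 71, 72, 72, 72, 72, 71, 72, 72, 72, 71]
[75, 64, 121, 246, 250, 250, 249, 249, 248, 248, 165, 64, 57, 47, 38, 228, 230, 230, 230, 229, 230, 230, 230, 230, 230, 230, 230, 230, 231, 230]
```

Emit:
{"name": "step_arm", "arguments": {"targets": ".75 -.011 -.01 -.06 0 0 0;.75 -.011 -.01 -.12 0 0 0;.75 -.011 -.01 -.16 0 0 0;.75 -.011 -.01 -.16 0 0 0;.75 -.011 -.01 -.16 0 0 0;.75 -.011 -.01 -.16 0 0 0"}}

```text
clock: 16.0
eef_pos: [0.4805, 0.0162, 0.0597]
tool_rot: [0.879, 0.476, 0.001, 0.0]
ft_force: [0.8, -0.2, 1.0]
grip_width: 0.0743
grasp_force: 0.0
```

```bash
python3 d.py
```

```text
16.0 [0.4805 0.0162 0.0597] toolx 56.85 dock xy mm [-157.7   -1.5] f [ 0.8 -0.2  1. ] 0.07434842825758985
```

Emit:
{"name": "step_arm", "arguments": {"targets": ".75 -.002 0 -.04 0 0 0;.75 -.002 0 -.07 0 0 0;.75 -.002 0 -.09 0 0 0;.75 -.002 0 -.09 0 0 0;.75 -.002 0 -.09 0 0 0;-1 -.002 0 -.09 0 0 0;-1 -.002 0 -.09 0 0 0;-1 -.002 0 -.09 0 0 0;-1 -.002 0 -.09 0 0 0;-1 -.002 0 -.09 0 0 0"}}

```text
clock: 16.83
eef_pos: [0.4797, 0.0157, 0.0158]
tool_rot: [0.88, 0.476, 0.002, 0.001]
ft_force: [-0.1, -0.1, 5.5]
grip_width: 0.0609
grasp_force: 65.2
```

```bash
python3 d.py
```

```text
16.8333 [0.4797 0.0157 0.0158] toolx 56.8 dock xy mm [-158.5   -1.1] f [-0.1 -0.1  5.5] 0.06088422487105644
```

Emit:
{"name": "step_arm", "arguments": {"targets": "-1 0 0 .002 0 0 0;-1 .011 .017 .003 0 0 0;-1 .022 .034 .003 0 0 0;-1 .033 .05 .003 0 0 0;-1 .044 .067 .003 0 0 0;-1 .055 .084 .003 0 0 0;-1 .066 .1 .003 0 0 0;-1 .077 .117 .003 0 0 0;-1 .088 .134 .003 0 0 0;-1 .088 .134 .003 0 0 0"}}

```text
clock: 17.67
eef_pos: [0.5241, 0.0849, 0.0158]
tool_rot: [0.879, 0.476, 0.001, -0.0]
ft_force: [1.7, 1.9, 3.6]
grip_width: 0.0608
grasp_force: 65.8
```

```bash
python3 d.py
```

```text
17.6667 [0.5241 0.0849 0.0158] toolx 56.91 dock xy mm [-76.3  -0.1] f [1.7 1.9 3.6] 0.06075624784821073
```

Emit:
{"name": "step_arm", "arguments": {"targets": "-1 0 0 .001 0 0 0;-1 .005 .008 .002 0 0 0;-1 .01 .016 .002 0 0 0;-1 .015 .024 .002 0 0 0;-1 .02 .03 .002 0 0 0;-1 .02 .03 .002 0 0 0"}}

```text
clock: 18.17
eef_pos: [0.5323, 0.0984, 0.016]
tool_rot: [0.879, 0.476, 0.0, -0.001]
ft_force: [0.7, 0.3, -1.5]
grip_width: 0.0608
grasp_force: 65.1
```

```bash
python3 d.py
```

```text
18.1667 [0.5323 0.0984 0.016 ] toolx 56.84 dock xy mm [-60.5   0.5] f [ 0.7  0.3 -1.5] 0.06084262270072108
```

Emit:
{"name": "step_arm", "arguments": {"targets": "-1 .002 .003 0 0 0 0;-1 .004 .006 0 0 0 0;-1 .005 .008 0 0 0 0;-1 .005 .008 0 0 0 0;-1 .005 .008 0 0 0 0"}}

```text
clock: 18.58
eef_pos: [0.5343, 0.1016, 0.0163]
tool_rot: [0.88, 0.476, -0.0, -0.0]
ft_force: [-0.1, -0.2, -2.4]
grip_width: 0.0603
grasp_force: 65.2
```

```bash
python3 d.py
```

```text
18.5833 [0.5343 0.1016 0.0163] toolx 56.79 dock xy mm [-56.8   0.5] f [-0.1 -0.2 -2.4] 0.06032880137443275
```

Emit:
{"name": "step_arm", "arguments": {"targets": "-1 .001 .002 0 0 0 0;-1 .002 .004 0 0 0 0;-1 .003 .005 0 0 0 0;-1 .003 .005 0 0 0 0;-1 .003 .005 0 0 0 0"}}

```text
clock: 19.0
eef_pos: [0.536, 0.1041, 0.0163]
tool_rot: [0.88, 0.476, 0.0, -0.0]
ft_force: [-0.4, 0.1, -2.3]
grip_width: 0.0606
grasp_force: 65.2
```

Emit:
{"name": "step_arm", "arguments": {"targets": "-1 .001 .001 0 0 0 0;-1 .001 .002 0 0 0 0;-1 .001 .002 0 0 0 0"}}

```text
clock: 19.25
eef_pos: [0.5365, 0.1051, 0.0163]
tool_rot: [0.88, 0.476, 0.0, -0.0]
ft_force: [0.0, -0.7, -1.9]
grip_width: 0.0609
grasp_force: 65.2
```

```bash
python3 d.py
```

```text
19.25 [0.5365 0.1051 0.0163] toolx 56.78 dock xy mm [-52.6   0.6] f [ 0.  -0.7 -1.9] 0.060865964158366856
```

Emit:
{"name": "step_arm", "arguments": {"targets": "-1 .0005 .001 0 0 0 0;-1 .001 .0015 0 0 0 0;-1 .001 .0015 0 0 0 0"}}

```text
clock: 19.5
eef_pos: [0.537, 0.1058, 0.0163]
tool_rot: [0.88, 0.476, 0.0, -0.0]
ft_force: [-0.2, 0.6, -2.4]
grip_width: 0.0609
grasp_force: 65.2
```

Emit:
{"name": "step_arm", "arguments": {"targets": "-1 .0005 .001 0 0 0 0;-1 .001 .0015 0 0 0 0;-1 .001 .0015 0 0 0 0"}}

```text
clock: 19.75
eef_pos: [0.5375, 0.1065, 0.0163]
tool_rot: [0.88, 0.476, -0.0, 0.0]
ft_force: [0.0, -1.0, -2.4]
grip_width: 0.0605
grasp_force: 65.2
```

Emit:
{"name": "step_arm", "arguments": {"targets": "-1 .0005 .001 0 0 0 0;-1 .001 .0015 0 0 0 0;-1 .001 .0015 0 0 0 0"}}

```text
clock: 20.0
eef_pos: [0.5374, 0.1066, 0.0161]
tool_rot: [0.88, 0.475, -0.001, 0.0]
ft_force: [-1.8, -2.6, -2.0]
grip_width: 0.0607
grasp_force: 65.2
```

Emit:
{"name": "step_arm", "arguments": {"targets": "-1 0 0 -.002 0 0 0;-1 0 0 -.004 0 0 0;-1 0 0 -.004 0 0 0;-1 0 0 -.004 0 0 0"}}

```text
clock: 20.33
eef_pos: [0.5375, 0.1067, 0.0141]
tool_rot: [0.88, 0.475, -0.001, 0.0]
ft_force: [-2.1, -4.4, 0.1]
grip_width: 0.0604
grasp_force: 65.5
```

Emit:
{"name": "step_arm", "arguments": {"targets": "-1 -.001 -.001 -.002 0 0 0;-1 -.001 -.001 -.004 0 0 0;-1 -.001 -.001 -.006 0 0 0;-1 -.001 -.001 -.006 0 0 0"}}

```text
clock: 20.67
eef_pos: [0.5374, 0.1066, 0.0111]
tool_rot: [0.88, 0.475, -0.0, 0.0]
ft_force: [-1.7, -3.1, 0.1]
grip_width: 0.0603
grasp_force: 65.4
```

Emit:
{"name": "step_arm", "arguments": {"targets": "-1 -.0005 -.0005 -.001 0 0 0;-1 -.0005 -.0005 -.002 0 0 0;-1 -.0005 -.0005 -.002 0 0 0;.75 -.0005 -.0005 -.002 0 0 0;.75 -.0005 -.0005 -.002 0 0 0;.75 -.0005 -.0005 -.002 0 0 0;.75 -.0005 -.0005 -.002 0 0 0"}}

```text
clock: 21.25
eef_pos: [0.5379, 0.1071, 0.0107]
tool_rot: [0.88, 0.476, 0.001, -0.0]
ft_force: [-0.3, -0.6, -0.5]
grip_width: 0.0744
grasp_force: 0.0
```

Emit:
{"name": "step_arm", "arguments": {"targets": ".75 0 0 .03 0 0 0;.75 0 0 .08 0 0 0;.75 0 0 .14 0 0 0;.75 0 0 .2 0 0 0;.75 0 0 .25 0 0 0;.75 0 0 .25 0 0 0"}}

```text
clock: 21.75
eef_pos: [0.5412, 0.1076, 0.1416]
tool_rot: [0.88, 0.476, 0.006, 0.001]
ft_force: [0.8, -0.7, 1.5]
grip_width: 0.0746
grasp_force: 0.0
```

Emit:
{"name": "step_arm", "arguments": {"targets": ".75 -.08 -.12 0 0 0 0;.75 -.13 -.2 0 0 0 0;.75 -.13 -.2 0 0 0 0;.75 -.13 -.2 0 0 0 0;.75 -.13 -.2 0 0 0 0;.75 -.13 -.2 0 0 0 0"}}

```text
clock: 22.25
eef_pos: [0.4729, 0.0067, 0.1354]
tool_rot: [0.88, 0.475, 0.001, 0.0]
ft_force: [-0.5, -0.7, -0.2]
grip_width: 0.0748
grasp_force: 0.0
```

Run:
```python
from d import *
ci,im=snap('wrist','w10.png');np.save('w10.npy',ci['pose'])
d=(im.max(2)<75).astype(np.uint8)
for n,x in (('mid',0),('step',-74),('tailtop',-72),('hoodfront',32)):
    p=np.r_[P+R.T@np.array([x/1000,0]),.032];print(n,proj(ci,p).round(0))
cx=int(proj(ci,np.r_[P+R.T@np.array([-.07,0]),.03])[0][0])
for c in (cx-16,cx+16):
    col=im[:,c].max(1);print(c,[int(v) for v in col[90:170]])
q=lambda r,c,z:((onplane(ci,[(c,r)],z)[0][:2]-P)@R.T*1000).round(1)
np.save('cx.npy',cx)
hsv=cv2.cvtColor(im,cv2.COLOR_BGR2HSV)
g=cv2.inRange(hsv,(45,80,90),(80,255,255));n,l,s,c=cv2.connectedComponentsWithStats(g)
for i in range(1,n):
    k=q(c[i][1],c[i][0],.032)
    if s[i,4]>6 and abs(k[1])<50 and -120<k[0]<120: print('green',s[i,4],c[i].round(1),'z32',k,'z38',q(c[i][1],c[i][0],.038))
```

```text
22.25 [0.4729 0.0067 0.1354] toolx 56.76 dock xy mm [-169.8   -0.4] f [-0.5 -0.7 -0.2] 0.0748461424155751
mid [[318. -19.]]
step [[317.  83.]]
tailtop [[317.  81.]]
hoodfront [[318. -67.]]
301 [159, 158, 158, 158, 159, 158, 152, 169, 214, 216, 217, 218, 218, 219, 223, 225, 224, 224, 224, 221, 219, 222, 223, 223, 222, 221, 220, 220, 213, 208, 207, 206, 206, 207, 206, 201, 199, 199, 197, 196, 195, 195, 195, 195, 196, 195, 203, 205, 193, 192, 192, 198, 198, 198, 197, 196, 197, 197, 204, 204, 204, 203, 214, 214, 214, 214, 213, 213, 212, 210, 211, 210, 186, 183, 181, 190, 186, 182, 180, 178]
333 [164, 164, 164, 163, 163, 163, 163, 163, 164, 163, 164, 164, 163, 163, 163, 162, 163, 163, 162, 162, 162, 162, 161, 162, 161, 161, 160, 160, 160, 160, 160, 160, 159, 159, 157, 158, 157, 157, 157, 156, 156, 156, 155, 155, 154, 154, 154, 154, 153, 153, 153, 152, 152, 151, 151, 152, 151, 150, 150, 150, 149, 149, 150, 148, 148, 148, 148, 147, 147, 148, 147, 146, 146, 146, 146, 145, 145, 145, 144, 143]
green 185 [338.   63.1] z32 [-58.3 -16.7] z38 [-59.2 -16.3]
```

Emit:
{"name": "step_arm", "arguments": {"targets": ".75 .05 .08 0 0 0 0;.75 .1 .15 0 0 0 0;.75 .11 .17 0 0 0 0;.75 .11 .17 0 0 0 0;.75 .11 .17 0 0 0 0;.75 .11 .17 0 0 0 0"}}

```text
clock: 22.8
eef_pos: [0.5268, 0.092, 0.1347]
tool_rot: [0.879, 0.476, -0.001, -0.0]
ft_force: [-1.0, -0.8, 0.6]
grip_width: 0.0748
grasp_force: 0.0
```

Run:
```python
from d import *
ci1=bot.camera_info('wrist');ci0=dict(ci1);ci0['pose']=np.load('w10.npy');im0=cv2.imread('pics/w10.png')
ci9=dict(ci1);ci9['pose']=np.load('w9.npy')
ci,im=snap('wrist','w11.png')
gray=lambda a:cv2.cvtColor(a,cv2.COLOR_BGR2GRAY)
def tri(c0,p0,c1,p1):
    o0,d0=ray(c0,[p0]);o1,d1=ray(c1,[p1]);A=np.c_[d0[0],-d1[0]];t=np.linalg.lstsq(A,o1-o0,rcond=None)[0]
    a=o0+d0[0]*t[0];b=o1+d1[0]*t[1];m=(a+b)/2;return np.r_[(R@(m[:2]-P)),m[2]]*1000,np.linalg.norm(a-b)*1000
def blobs(im):
    hsv=cv2.cvtColor(im,cv2.COLOR_BGR2HSV);g=cv2.inRange(hsv,(45,80,90),(80,255,255));n,l,s,c=cv2.connectedComponentsWithStats(g);return s[1:,4],c[1:]
s,c=blobs(im);i=[k for k in range(len(s)) if 100<s[k]<400 and 280<c[k][0]<400];print(s[i],c[i])
for k in i: print('key',tri(ci0,(338,63.1),ci,c[k]))
# feature matching for more points
m0=np.zeros(im0.shape[:2],np.uint8);m0[5:85,275:360]=255
p0=cv2.goodFeaturesToTrack(gray(im0),40,.05,4,mask=m0)
pr=np.array([proj(ci,onplane(ci0,[p],.032))[0] for p in p0[:,0]],np.float32)[:,None]
p1,st,e=cv2.calcOpticalFlowPyrLK(gray(im0),gray(im),p0,pr.copy(),None,winSize=(15,15),flags=cv2.OPTFLOW_USE_INITIAL_FLOW)
for a,b,ok,er in zip(p0[:,0],p1[:,0],st.ravel(),e.ravel()):
    if ok and er<12:
        r,g=tri(ci0,a,ci,b)
        if g<1.5 and abs(r[1])<32: print(r.round(1),round(g,1),round(float(er),1))
```

```text
22.8 [0.5268 0.092  0.1347] toolx 56.87 dock xy mm [-68.9   1.6] f [-1.  -0.8  0.6] 0.07480106215295641
[120] [[338.  184.5]]
key (array([-58.47760104, -16.65570772,  32.84781052]), np.float64(0.08641759414702564))
[-28.5  26.4   5.4] 0.2 11.6
[-23.1  26.7   2.9] 0.1 11.3
[-34.3 -24.3   3.1] 0.0 12.0
[-34.4  -5.8   3.2] 0.1 11.8
[-34.4  25.8   3. ] 0.4 10.4
[-34.4  13.7   3.1] 0.1 11.2
```

```bash
python3 -c "
from workcell import bot
print(bot.job_done())"
```

```text
the job is handed in; nothing more can be done
None
```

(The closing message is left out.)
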